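# Stop the timer and lift the hot egg with tongs

### The arm

A 7-joint arm with a two-finger parallel gripper is mounted at the origin on a cart in front of the work surface, level with it; the furniture and walls round the work are solid. World frame = base frame: x ahead of the robot, y to its left, z up, the work surface at z = 0. Lengths are in m, angles in rad, forces in N, time in s.
With the tool pointing down it reaches from about 0.35 to 0.9 m from the base axis. Payload 8.1 kg.
Tool frame: the origin (TCP) lies between the finger pads; the fingertips stand 17 mm ahead of it and the grasp point (between the pads) lies 2 mm behind it; z points along the fingers, y is the line along which they close (so a half turn about z gives the same grasp; the last joint's range is limited). The gripper opens to 85 mm and grips with 20 to 120 N. Pads are 22 mm wide; open, the fingers measure 114 mm over their backs; the gripper's body (76 mm by 85 mm) begins 54 mm behind the grasp point. The pads swing forward as they close: fully open they stand 13 mm farther back than shut.
Start: joints at [-1.381, 0.434, 0.025, 1.573, -0.012, 1.134, -0.075], TCP at [0.18, 0.598, 0.214] pointing down, gripper open.
Joint ranges: [-2.62, 2.62], [-0.44, 2.09], [-1.27, 1.32], [0.08, 2.57], [-1.32, 4.46], [0.12, 2], [-2.74, 2.74]. Speed limits (rad/s): [2.22, 2.22, 3.01, 3.01, 3.14, 3.14, 3.14].

### API

Orientations are given as a unit quaternion [x, y, z, w].
In Python, from rig import manip gives the robot as it stands. The module is installed in compiled form; this text tells all that it offers.
- The arm moves only by the tool play_rows, never from a script. Its argument "deltas" is a list of rows, each an object of numbers: "dx", "dy", "dz": the shift along the tool's x, y, z in units of 25 mm (1.0 is 25 mm); "ax", "ay", "az": the turn, a rotation vector about the tool's x, y, z in rad. In form: [{"dx": .., "dy": .., "dz": .., "ax": .., "ay": .., "az": ..}, ...]. A call has 1 to 10 rows; each row is the pose to reach, as a shift and turn from the pose commanded when the call began, along the tool's axes at that moment; what a row does not reach only later rows make up. A row lasts 1/8 s, in which the tool goes at most 62.5 mm and 10.7 degrees, less where a joint would pass 70% of its speed; a pose out of reach is approached as far as the arm can. A call with a gripper value outside its range is refused whole. "claw" is the closure, from 0 (fully open) to 1 (shut), set as the call begins (left out, the last holds). The fingers move at their own pace and stop on an object; "newtons" is the grip in N (left out, the last holds). Time passes only in rows, so rows that repeat a pose let the fingers close. It gives the time, the measured TCP pose, the force, the opening and the grip force at its end, in the units of the state.
- manip.get_obs(): the state, without advancing time (a new reading comes with each control period).
- manip.read_camera(name): name is "side" or "top" or "wrist"; returns a dict with "img" (420x560x3 uint8, red, green, blue), "depth" (420x560 float32, m along the optical axis (not along the pixel's ray), 0 where there is no reading), "fovy" (degrees; the focal length in pixels is half the picture's height over the tangent of half this angle, whatever the lens; pixels are square), "cx", "cy" (the principal point, pixels), "view" (4x4, takes a point from world to camera coordinates). Camera axes: x right, y down, z forward; pixel columns grow to the right and rows downward; lengths in m; the calibration is good to about 2 mm. A picture is of the moment at which its call begins.
- manip.finish_job(): hands the job in; it is judged then, once.
The state is a dict: "time": time; "joint_pos": joint angles; "qvel": joint speeds; "joint_efforts": joint torques, N m; "tool_pos": TCP position; "orientation": TCP orientation; "contact_force": force on the tool from outside, world axes, zero at the start; "torque": the same for the moment, N m; "grip_width": opening from 0.0 (shut) to 1.0 (fully open); "grip_force": force on a finger pad.
Only numpy, scipy, OpenCV 4.12 (cv2) and the standard library are available. Lean on these libraries where they do the work, as an engineer would, in place of code of your own. Each camera call takes 0.05 s, during which the arm holds its last target. There are 200 camera calls.

### The job

The egg on the little steamer is done. First turn the timer's domed top clockwise (seen from above) all the way to its end stop; then pick up the tongs, close their jaws on the hot egg and lift it out of its seat. Finish while still holding it up in the squeezed tongs, steady and about 10 cm above where it sat, touching the egg with nothing but the tongs and leaving the other things standing where they are.

Things in the scene. Friction and masses are not known exactly. Their poses are not given: they have to be found in the camera images.
- timer: round mechanical kitchen timer, 63 mm wide, 53 mm high, held fast by a suction foot; the white lower ring (0 to 18 mm high) is fixed, the domed top (19 to 53 mm high, 61 mm across near its lower edge, rounded above) turns about the vertical axis through the origin. Origin: centre of the underside. It stands left or right of the steamer, the tongs on the other side
- timer_dome (a joint): angle of the timer's domed top, rad; 0 is the end stop (run down); it starts 0.7 to 1.3 rad away from it; turning clockwise seen from above lowers the value; stays where it is left, friction torque only about 0.02 N m
- steamer: small egg steamer, a round white foot 110 mm across with a steel hot plate 36 mm high and in its middle an open steel seat (43 mm across, rim 50 mm high); fixed to the worktop, with a small black lamp on one side. Origin: centre of the underside. (A wall cabinet, its underside 0.53 m up, hangs over the sink to the left, beyond x = 0.55 and y = 0.2: keep the arm clear of it)
- egg: the egg, loose, 42 mm across, 55 mm long, about 0.06 kg, standing on end in the seat. Its own origin lies on its side, at half length
- egg_center (a point): centre of the egg (on the egg), about 66 mm above the worktop and 16 mm above the seat's rim at the start, over the steamer's axis
- tongs: sprung steel kitchen tongs, 240 mm long, 0.11 kg, lying flat, the two arms side by side, jaws pointing away from the robot; they open and close in the level plane. Origin: on the underside, midway between the two black grip pads; x points to the jaws, y to the left arm, z up; pivot at x = -100 mm. Lowered from above with the jaws centred over the egg they clear it by about 10 mm a side
- tongs_grip (a point): midway between the black pads (the place to take the tongs), 16 mm above their underside. Pads: 66 mm long in x, from 2 to 30 mm above the underside, 60 mm over their outer sides when open, 46 mm when the jaws touch the egg. Squeezed to 55 mm they carry the tongs with the jaws still wide
- tongs_jaws (a point): midway between the two jaws, 105 mm ahead of the grip point along the tongs' x, 14 mm above their underside; each jaw is a shallow upright V-shaped steel paddle, 28 mm high, 31 mm long in x, whose lower edge is level with the tongs' underside
- tongs_left (a joint): how far each tongs arm has been squeezed, rad: 0 open, about 0.07 on the egg, 0.14 at most; both move alike. Springs hold the arms open: squeezing over the pads takes 9 N to begin and 12 N at the egg's width; a grip of 30 to 80 N over the pads holds the egg firmly
- tub: white and green round food tub with a lid, 72 mm across, 71 mm high, loose bystander behind the steamer, to the right; origin: centre of the underside

How it is judged:
On the way, in this order (a step that is already met when the one before it is completed fails the run):
1. the timer's top is at its end stop while the egg still sits on the steamer (value of joint timer_dome below 0.1 rad and z of egg_center in the frame of steamer below 0.08 m), for 0.2 s.
2. the egg is in the jaws of the squeezed tongs and lifted (z of egg_center in the frame of steamer above 0.145 m and distance between egg_center and tongs_jaws below 0.02 m and contact force between egg and tongs above 0.5 N and contact force between tongs and the fingers above 1 N), for 0.3 s.
At the end, for the whole second after the job is handed in: Timer top within 0.1 rad of its stop; the egg squeezed between the jaws (centre within 20 mm of their middle), tongs held by the fingers, egg centre 145 mm or more above the worktop (about 80 mm above where it sat), under 0.03 m/s, untouched by the robot itself; egg and tongs clear of the steamer (all of step 2 and value of joint timer_dome below 0.1 rad and value of joint tongs_left above 0.03 rad and contact force between egg and the arm below 0.1 N and contact force between egg and the fingers below 0.1 N and contact force between each of egg, tongs and steamer below 0.05 N and linear speed of egg below 0.03 m/s); the arm keeps its last pose, push and grip.
It fails at once if the robot itself touches the egg (contact force between egg and the fingers above 0.5 N or contact force between egg and the arm above 0.5 N).
It fails at once if the egg falls to the worktop (height (world z) of egg_center below 0.05 m).
It fails at once if the tub is pushed away or knocked over (distance of tub from where it was at the start of the episode above 0.04 m or angle between tub's own z axis and vertical above 0.4 rad).
It also fails if it takes over 54 s, if anything falls off the work surface, if the arm or the gripper's body presses on something with over 40 N, if the wrist force passes 120 N, or if a joint passes its speed limit or range.

## Working session

There is one attempt and no reset: what is moved stays moved. The work goes in short steps, Python scripts to look and compute and a tool call to move; the robot and the scene stay as the last step left them, time stands still between calls to the robot, and variables do not carry over. Pictures are saved under pics/ and viewed, at most 10 in all, crops included, and the job is handed in when it is done.

Besides the shell and the picture viewer there is one more tool, called after "Call:" as name(argument=value, ...) on one line, values as JSON. play_rows: Moves the arm, as the interface text tells. Its arguments: {"type":"object","properties":{"deltas":{"type":"array"},"claw":{"type":"number"},"newtons":{"type":"number"}},"required":["deltas"]}

```bash
mkdir -p pics; cat > h.py <<'E'
import numpy as np,cv2
from rig import manip
def cam(n,save=None):
    c=manip.read_camera(n); c['f']=210/np.tan(np.radians(c['fovy'])/2)
    if save: cv2.imwrite('pics/'+save,c['img'][:,:,::-1])
    return c
def cloud(c):
    v,u=np.mgrid[:420,:560]; d=c['depth']
    P=np.stack([(u-c['cx'])/c['f']*d,(v-c['cy'])/c['f']*d,d],-1)
    V=np.array(c['view']); return (P-V[:3,3])@V[:3,:3]
def ray(c,u,v,z):
    V=np.array(c['view']);o=-V[:3,:3].T@V[:3,3]
    r=V[:3,:3].T@np.array([(u-c['cx'])/c['f'],(v-c['cy'])/c['f'],1]); return o+r*(z-o[2])/r[2]
E
python3 - <<'E'
from h import *
a=cam('top','top1.png');b=cam('side','side1.png')
cv2.imwrite('pics/x.png',0*a['img'])
for c in(a,b):
    V=np.array(c['view']);print(-V[:3,:3].T@V[:3,3],V[2,:3],c['f'])
o=manip.get_obs();print(o)
np.savez('top1.npz',P=cloud(a),img=a['img'])
E
```

```text
[ 0.41748918 -0.05912982  1.40117389] [ 0.10910259 -0.00129624 -0.99402965] 505.4141301143657
[0.29197888 0.83474401 0.67725078] [ 0.25837992 -0.80430145 -0.53510653] 483.8524388858593
{'time': 0.1, 'joint_pos': array([-1.38061124,  0.4351896 ,  0.02496881,  1.57399379, -0.01157987,
        1.13400494, -0.07511302]), 'qvel': array([ 0.00068383, -0.00143438,  0.00140493, -0.00187837,  0.00126822,
       -0.00138666,  0.00020097]), 'joint_efforts': array([ 2.19785790e-03, -6.71751380e+01,  1.02752566e+00, -3.16906571e+01,
        1.57111912e-02,  7.17445815e-03,  4.37106632e-05]), 'tool_pos': array([0.18030657, 0.59793038, 0.21318663]), 'orientation': array([ 1.45904526e-01,  9.89298409e-01, -7.24860513e-04, -3.17353010e-05]), 'contact_force': array([-0.7520128 ,  0.01813956,  0.46856298]), 'torque': array([ 0.06118225, -0.02137926, -0.02847926]), 'grip_force': 0.0, 'grip_width': 1.0038090304274798}
```

View pics/top1.png

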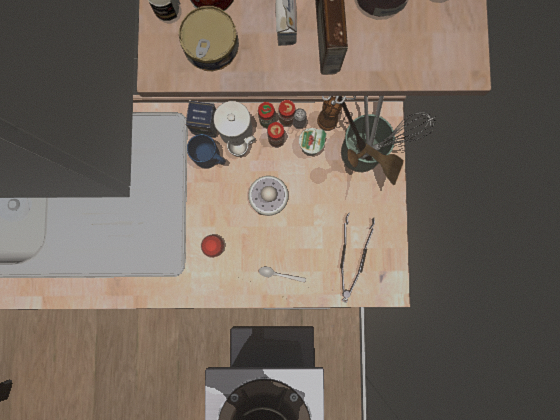

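View pics/side1.png

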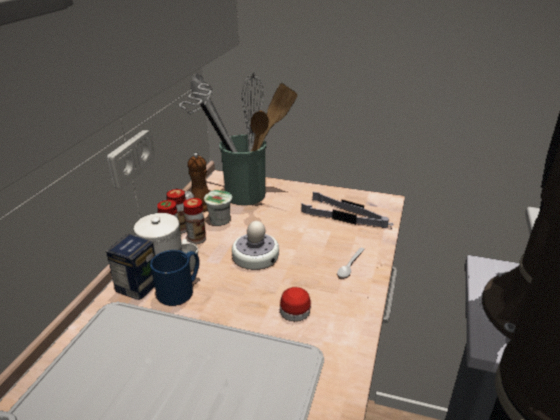

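The top view shows the red timer at (212,245), the steamer and egg at (269,195), and the tongs with pads near (343,258) and (363,260), pivot at (346,297) and jaws at (347,215)/(373,220). The tub is at (312,140). The side view agrees.

```bash
python3 - <<'E'
from h import *
a=cam('top');P=cloud(a);img=a['img'];hsv=cv2.cvtColor(img,cv2.COLOR_RGB2HSV)
def box(u0,v0,u1,v1):
    m=np.zeros((420,560),bool);m[v0:v1,u0:u1]=1;return m
m=box(195,230,230,262)&((hsv[...,0]<8)|(hsv[...,0]>172))&(hsv[...,1]>150)
v,u=np.nonzero(m);print('timer px',u.mean(),v.mean(),m.sum(),np.ptp(u),np.ptp(v))
q=P[m];print('dome z',q[:,2].max(), 'range x',q[:,0].min(),q[:,0].max(),'y',q[:,1].min(),q[:,1].max())
(cu,cv),r=cv2.minEnclosingCircle(np.c_[u,v].astype(np.float32));print('timer',ray(a,cu,cv,.028),r)
for z0,z1 in((.07,.1),(.03,.045)):
    m=box(240,170,298,222)&(P[...,2]>z0)&(P[...,2]<z1);q=P[m];print('st',z0,m.sum(),q.mean(0),(q.min(0)+q.max(0))/2)
# tongs: above table
m=box(330,205,385,305)&(P[...,2]>.012)&(P[...,2]<.06)
q=P[m];print('tongs',len(q),q.mean(0))
g=box(330,235,385,280)&(hsv[...,2]<60)
n,l,s,c=cv2.connectedComponentsWithStats(g.astype(np.uint8))
for i in range(1,n):
    if s[i,4]>8: print('dark',s[i],c[i],ray(a,*c[i],.03),P[l==i].mean(0))
m=box(295,125,330,156)&(P[...,2]>.06);q=P[m];print('tub',(q.min(0)+q.max(0))/2)
big=cv2.resize(img[160:310,180:400],None,fx=3.6,fy=3.6,interpolation=cv2.INTER_CUBIC);cv2.imwrite('pics/crop1.png',big[:,:,::-1])
E
```

```text
timer px 210.75757575757575 246.02020202020202 198 18 17
dome z 1.4011738919186767 range x 0.4174891790872423 0.5011039543699958 y -0.0591298189691648 0.16650306634606282
timer [0.47982597 0.14454495 0.028     ] 9.093554496765137
st 0.07 190 [ 0.61294111 -0.01273706  0.0859118 ] [ 0.61370378 -0.01324679  0.08534055]
st 0.03 877 [ 0.61640658 -0.00980093  0.0354324 ] [ 0.61645791 -0.0105273   0.03727007]
tongs 360 [ 0.43827035 -0.24140424  0.02378766]
tub [ 0.60549988 -0.11392185  0.73126499]
```

View pics/crop1.png

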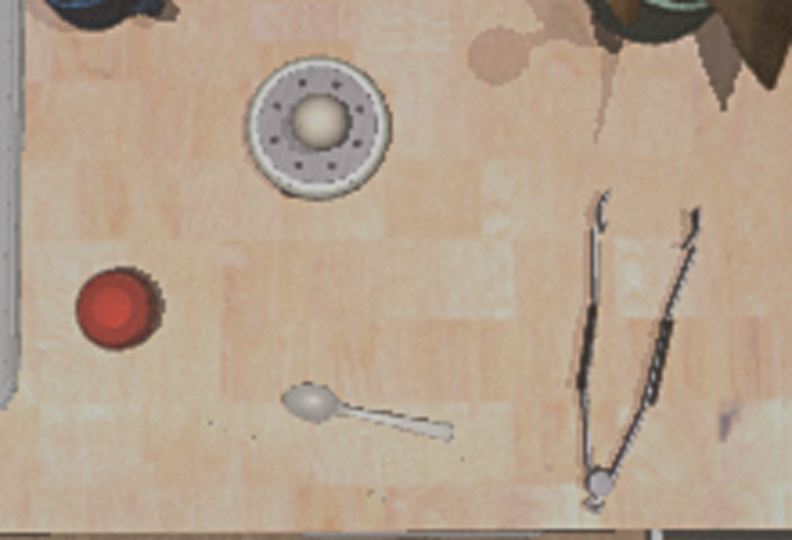

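The crop shows the dome at (119,309), pads at (589,347)/(660,361), pivot at (600,482), and jaws at (602,212)/(692,230).

```bash
python3 - <<'E'
from h import *
a=cam('top')
for n,u,v,z in(('timer',119,309,.03),('padL',589,347,.03),('padR',660,361,.03),('piv',600,482,.02),('jL',602,212,.028),('jR',692,230,.028),('st',319,127,.036),('tub',475,-72,.071)):
    print(n,ray(a,u/3.6+180-.36,v/3.6+160-.36,z).round(4))
from scipy.spatial.transform import Rotation as R
o=manip.get_obs();print(R.from_quat(o['orientation']).as_matrix().round(3),o['time'])
E
```

```text
timer [0.4789 0.1396 0.03  ]
padL [ 0.4489 -0.2137  0.03  ]
padR [ 0.4382 -0.2668  0.03  ]
piv [ 0.3481 -0.2214  0.02  ]
jL [ 0.5509 -0.2255  0.028 ]
jR [ 0.5369 -0.2934  0.028 ]
st [ 0.6157 -0.0112  0.036 ]
tub [ 0.7603 -0.1291  0.071 ]
[[-0.957  0.289 -0.   ]
 [ 0.289  0.957 -0.001]
 [-0.    -0.001 -1.   ]] 0.2
```

Call:
play_rows(deltas=[{"dx":-16.7,"dy":-14.1,"dz":2},{"dx":-16.7,"dy":-14.1,"dz":2},{"dx":-16.7,"dy":-14.1,"dz":2},{"dx":-16.7,"dy":-14.1,"dz":2},{"dx":-16.7,"dy":-14.1,"dz":2},{"dx":-16.7,"dy":-14.1,"dz":2},{"dx":-16.7,"dy":-14.1,"dz":2},{"dx":-16.7,"dy":-14.1,"dz":2},{"dx":-16.7,"dy":-14.1,"dz":2},{"dx":-16.7,"dy":-14.1,"dz":2}], claw=0, newtons=25)

```text
invalid input at $.deltas[0]: expected keys dx, dy, dz, ax, ay, az
```

Call:
play_rows(deltas=[{},{},{}])

```text
invalid input at $.deltas[0]: expected keys dx, dy, dz, ax, ay, az
```

```bash
python3 - <<'E'
from h import *
c=cam('wrist','w1.png')
from scipy.spatial.transform import Rotation as R
o=manip.get_obs();print(o['tool_pos'],R.from_quat(o['orientation']).as_matrix().round(3).tolist(),o['joint_pos'],o['time'])
E
```

```text
[0.18035461 0.59816219 0.21353862] [[-0.957, 0.289, -0.0], [0.289, 0.957, -0.001], [-0.0, -0.001, -1.0]] [-1.38060505  0.43486034  0.02497467  1.57361294 -0.01160104  1.1339978
 -0.07509874] 0.25
```

View pics/w1.png

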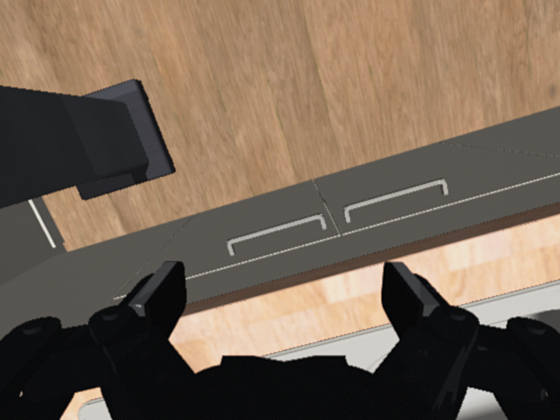

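The moves were refused because every row needs all six keys, so the arm hasn't moved. The wrist view shows the open fingers over the counter edge.

Call:
play_rows(deltas=[{"dx":-16.7,"dy":-14.1,"dz":2,"ax":0,"ay":0,"az":0},{"dx":-16.7,"dy":-14.1,"dz":2,"ax":0,"ay":0,"az":0},{"dx":-16.7,"dy":-14.1,"dz":2,"ax":0,"ay":0,"az":0},{"dx":-16.7,"dy":-14.1,"dz":2,"ax":0,"ay":0,"az":0},{"dx":-16.7,"dy":-14.1,"dz":2,"ax":0,"ay":0,"az":0},{"dx":-16.7,"dy":-14.1,"dz":2,"ax":0,"ay":0,"az":0},{"dx":-16.7,"dy":-14.1,"dz":2,"ax":0,"ay":0,"az":0},{"dx":-16.7,"dy":-14.1,"dz":2,"ax":0,"ay":0,"az":0},{"dx":-16.7,"dy":-14.1,"dz":2,"ax":0,"ay":0,"az":0},{"dx":-16.7,"dy":-14.1,"dz":2,"ax":0,"ay":0,"az":0}], claw=0, newtons=25)

```text
time: 1.5
tool_pos: [0.4801, 0.1362, 0.1638]
orientation: [0.149, 0.989, -0.001, 0.0]
contact_force: [-1.0, 0.9, 0.2]
grip_width: 1.0
grip_force: 0.0
```

Call:
play_rows(deltas=[{"dx":0,"dy":0,"dz":0,"ax":0,"ay":0,"az":0},{"dx":0,"dy":0,"dz":0,"ax":0,"ay":0,"az":0}])

```text
time: 1.75
tool_pos: [0.4777, 0.1418, 0.164]
orientation: [0.145, 0.989, 0.0, -0.0]
contact_force: [-0.3, -0.1, -0.5]
grip_width: 1.003
grip_force: 0.0
```

```bash
python3 - <<'E'
from h import *
c=cam('wrist','w2.png')
from scipy.spatial.transform import Rotation as R
o=manip.get_obs();print(o['tool_pos'],R.from_quat(o['orientation']).as_matrix().round(3).tolist(),o['joint_pos'],o['time'])
hsv=cv2.cvtColor(c['img'],cv2.COLOR_RGB2HSV)
m=((hsv[...,0]<8)|(hsv[...,0]>172))&(hsv[...,1]>150)&(hsv[...,2]>50)
m=cv2.morphologyEx(m.astype(np.uint8),cv2.MORPH_OPEN,np.ones((5,5)))
k=max(cv2.findContours(m,0,2)[0],key=cv2.contourArea)
(u,v),r=cv2.minEnclosingCircle(k);print(u,v,r,ray(c,u,v,.03))
P=cloud(c)[m>0];P=P[P[:,2]>.04];print(P.max(0),P.min(0))
E
```

```text
[0.47777783 0.14178324 0.1639934 ] [[-0.958, 0.286, -0.0], [0.286, 0.958, 0.001], [0.0, 0.0, -1.0]] [-0.58431018  0.28175405  0.2358408   1.95616124 -0.08286308  0.91268946
  0.97365142] 1.8
282.22198486328125 199.9767608642578 32.6221923828125 [0.47869425 0.14118019 0.03      ]
[0.50617728 0.16783638 0.32332661] [0.41325342 0.11385838 0.04000603]
```

View pics/w2.png

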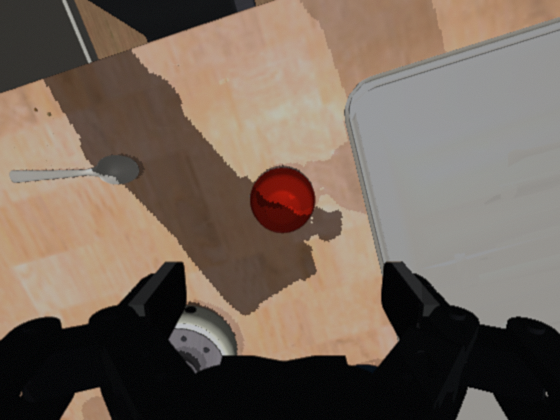

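The timer is at (282,200), which puts it 1 mm from the TCP axis. I'll descend, close and turn.

Call:
play_rows(deltas=[{"dx":0,"dy":0,"dz":2,"ax":0,"ay":0,"az":0},{"dx":0,"dy":0,"dz":4,"ax":0,"ay":0,"az":0},{"dx":0,"dy":0,"dz":5.2,"ax":0,"ay":0,"az":0},{"dx":0,"dy":0,"dz":5.2,"ax":0,"ay":0,"az":0},{"dx":0,"dy":0,"dz":5.2,"ax":0,"ay":0,"az":0}])

```text
time: 2.42
tool_pos: [0.4789, 0.1412, 0.035]
orientation: [0.145, 0.989, 0.0, 0.001]
contact_force: [-0.5, -0.5, 0.2]
grip_width: 0.995
grip_force: 0.0
```

Call:
play_rows(deltas=[{"dx":0,"dy":0,"dz":0,"ax":0,"ay":0,"az":0},{"dx":0,"dy":0,"dz":0,"ax":0,"ay":0,"az":0},{"dx":0,"dy":0,"dz":0,"ax":0,"ay":0,"az":0},{"dx":0,"dy":0,"dz":0,"ax":0,"ay":0,"az":0},{"dx":0,"dy":0,"dz":0,"ax":0,"ay":0,"az":0},{"dx":0,"dy":0,"dz":0,"ax":0,"ay":0,"az":0}], claw=1, newtons=20)

```text
time: 3.18
tool_pos: [0.4796, 0.1408, 0.0351]
orientation: [0.146, 0.989, 0.001, 0.001]
contact_force: [-0.3, 0.1, 13.5]
grip_width: 0.003
grip_force: 6.9
```

```bash
python3 - <<'E'
from h import *
c=cam('side')
i=c['img'][200:350,190:400];d=cam('wrist')['img'][100:420,80:480]
i=cv2.resize(i,(420,300),interpolation=2);d=cv2.resize(d,(375,300))
cv2.imwrite('pics/s3.png',np.hstack([i,d])[:,:,::-1]);print({k:manip.get_obs()[k] for k in('time','tool_pos','grip_width','grip_force','contact_force','torque')})
E
```

```text
{'time': 3.275, 'tool_pos': array([0.47963801, 0.14075366, 0.03507558]), 'grip_width': 0.004785616694063242, 'grip_force': 6.859381563845091, 'contact_force': array([-0.98563723,  0.25673183, 13.36772647]), 'torque': array([-0.06886397,  0.25863684,  0.02041497])}
```

View pics/s3.png

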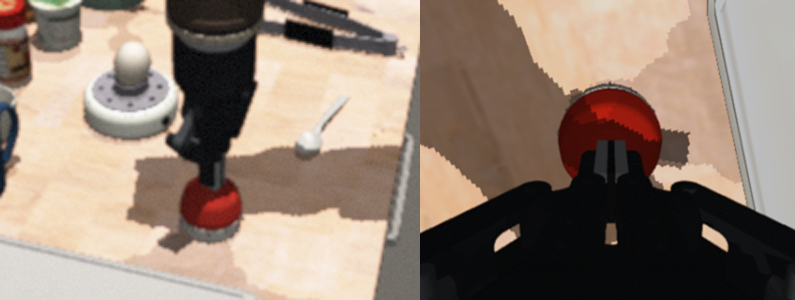

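The fingers contacted above the dome's equator and rode up onto the top. I'll raise, open, go lower and regrip.

Call:
play_rows(deltas=[{"dx":0,"dy":0,"dz":-1,"ax":0,"ay":0,"az":0},{"dx":0,"dy":0,"dz":-2,"ax":0,"ay":0,"az":0},{"dx":0,"dy":0,"dz":-2,"ax":0,"ay":0,"az":0}])

```text
time: 3.65
tool_pos: [0.4796, 0.1408, 0.0854]
orientation: [0.146, 0.989, 0.001, 0.001]
contact_force: [0.4, 0.0, 0.6]
grip_width: -0.003
grip_force: 0.0
```

Call:
play_rows(deltas=[{"dx":0,"dy":0,"dz":0,"ax":0,"ay":0,"az":0},{"dx":0,"dy":0,"dz":0,"ax":0,"ay":0,"az":0},{"dx":0,"dy":0,"dz":0,"ax":0,"ay":0,"az":0},{"dx":0,"dy":0,"dz":0,"ax":0,"ay":0,"az":0},{"dx":0,"dy":0,"dz":0,"ax":0,"ay":0,"az":0},{"dx":0,"dy":0,"dz":0,"ax":0,"ay":0,"az":0}], claw=0.1)

```text
time: 4.4
tool_pos: [0.4784, 0.1404, 0.0839]
orientation: [0.146, 0.989, 0.0, 0.0]
contact_force: [-0.0, -0.6, 0.2]
grip_width: 0.899
grip_force: 0.0
```

```bash
python3 - <<'E'
from h import *
o=manip.get_obs();print({k:o[k] for k in('time','tool_pos','grip_width','grip_force','contact_force')})
c=cam('side');P=cloud(c);h=cv2.cvtColor(c['img'],cv2.COLOR_RGB2HSV)
# lowest dark finger points near the timer
m=(h[...,2]<70)&(P[...,0]>.35)&(P[...,0]<.6)&(P[...,1]>.05)&(P[...,1]<.24)&(P[...,2]>.03)&(P[...,2]<.2)&(h[...,1]<120)
q=P[m]
for y0 in np.arange(.05,.24,.02):
    s=q[(q[:,1]>y0)&(q[:,1]<y0+.02)]
    if len(s): print(round(y0,2),len(s),s[s[:,2].argmin()].round(3))
E
```

```text
{'time': 4.4, 'tool_pos': array([0.47839268, 0.14039004, 0.08389491]), 'grip_width': 0.8994934630933803, 'grip_force': 0.0, 'contact_force': array([-0.0133558 , -0.58530572,  0.23189762])}
0.07 101 [0.455 0.085 0.156]
0.09 193 [0.469 0.102 0.113]
0.11 62 [0.457 0.111 0.164]
0.13 43 [0.467 0.131 0.175]
0.15 72 [0.47  0.169 0.178]
0.17 228 [0.495 0.182 0.113]
0.19 307 [0.487 0.191 0.122]
0.21 6 [0.486 0.211 0.17 ]
```

```bash
python3 - <<'E'
from h import *
c=cam('side');P=cloud(c)
m=(P[...,0]>.4)&(P[...,0]<.56)&(P[...,1]>.05)&(P[...,1]<.24)&(P[...,2]>.056)&(P[...,2]<.13)
q=P[m];col=c['img'][m]
for y0 in np.arange(.05,.24,.02):
    k=(q[:,1]>y0)&(q[:,1]<y0+.02);s=q[k]
    if len(s): i=s[:,2].argsort()[:3];print(round(y0,2),len(s),s[i].round(3).tolist(),col[k][i].tolist())
i=cv2.resize(c['img'][180:330,190:400],(700,500),interpolation=2);cv2.imwrite('pics/s4.png',i[:,:,::-1])
E
```

```text
0.09 90 [[0.474, 0.1, 0.111], [0.463, 0.104, 0.111], [0.47, 0.1, 0.112]] [[159, 128, 110], [138, 111, 94], [53, 42, 39]]
0.17 63 [[0.487, 0.183, 0.111], [0.498, 0.181, 0.111], [0.485, 0.184, 0.112]] [[78, 68, 66], [90, 73, 69], [72, 69, 67]]
0.19 8 [[0.487, 0.191, 0.12], [0.487, 0.192, 0.122], [0.489, 0.191, 0.124]] [[47, 44, 42], [16, 18, 19], [13, 12, 16]]
```

View pics/s4.png

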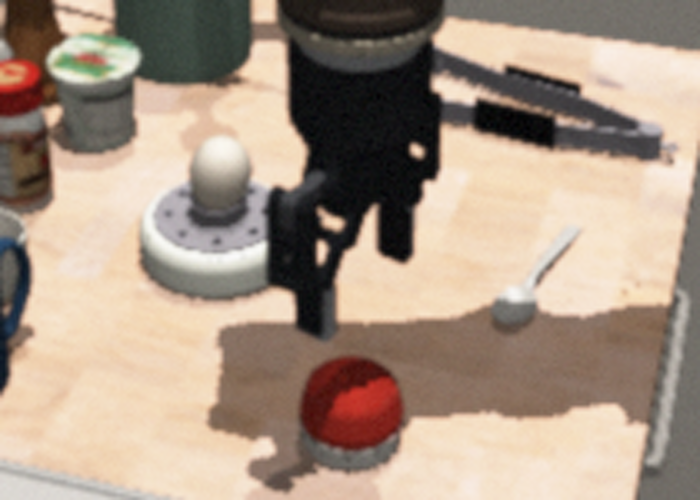

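The picture shows the open fingertips well above the dome. They are at z≈0.111 with tool_pos z at 0.084, so the tips sit about 18 mm above the reported TCP when shut and 27 mm when open, not 17 mm below it. That matches the first failed grip. I'll use the measured offset.

Call:
play_rows(deltas=[{"dx":0,"dy":0,"dz":1.5,"ax":0,"ay":0,"az":0},{"dx":0,"dy":0,"dz":2.6,"ax":0,"ay":0,"az":0},{"dx":0,"dy":0,"dz":3.2,"ax":0,"ay":0,"az":0},{"dx":0,"dy":0,"dz":3.2,"ax":0,"ay":0,"az":0},{"dx":0,"dy":0,"dz":3.2,"ax":0,"ay":0,"az":0}])

```text
time: 5.12
tool_pos: [0.479, 0.1406, 0.0047]
orientation: [0.146, 0.989, 0.0, 0.0]
contact_force: [0.4, 0.0, 0.1]
grip_width: 0.898
grip_force: 0.0
```

```bash
python3 - <<'E'
from h import *
o=manip.get_obs();print({k:o[k] for k in('time','tool_pos','grip_width','grip_force','contact_force')})
c=cam('side');P=cloud(c)
m=(P[...,0]>.4)&(P[...,0]<.56)&(((P[...,1]>.05)&(P[...,1]<.11))|((P[...,1]>.173)&(P[...,1]<.24)))&(P[...,2]>.008)&(P[...,2]<.1)
q=P[m];i=q[:,2].argsort()[:8];print(q[i].round(3).tolist(),c['img'][m][i].tolist())
cv2.imwrite('pics/s5.png',cv2.resize(c['img'][200:310,240:360],(600,550),interpolation=2)[:,:,::-1])
E
```

```text
{'time': 5.125, 'tool_pos': array([0.47900573, 0.14055914, 0.00467172]), 'grip_width': 0.8978960829646417, 'grip_force': 0.0, 'contact_force': array([0.42454218, 0.01482679, 0.06945134])}
[[0.527, 0.228, 0.009], [0.465, 0.103, 0.031], [0.494, 0.182, 0.033], [0.463, 0.104, 0.033], [0.498, 0.181, 0.033], [0.469, 0.103, 0.033], [0.474, 0.101, 0.033], [0.465, 0.102, 0.033]] [[212, 207, 205], [61, 50, 43], [55, 58, 55], [42, 35, 29], [57, 50, 45], [58, 45, 38], [62, 50, 43], [22, 19, 19]]
```

View pics/s5.png

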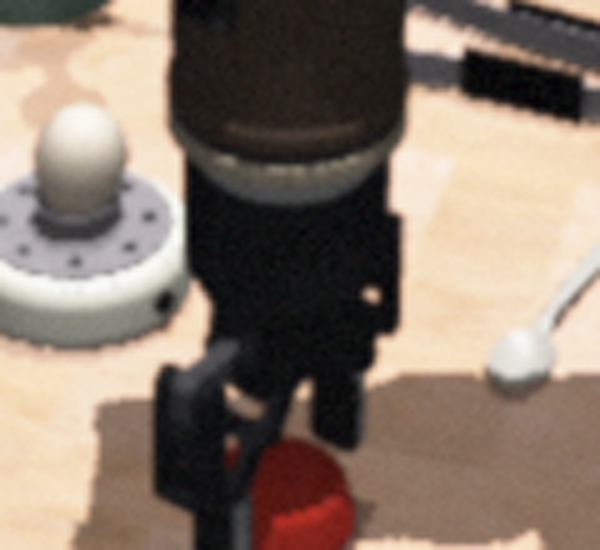

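The fingers now straddle the dome with their tips at z≈0.032. I'll go 8 mm lower and close.

Call:
play_rows(deltas=[{"dx":0,"dy":0,"dz":0.3,"ax":0,"ay":0,"az":0},{"dx":0,"dy":0,"dz":0.3,"ax":0,"ay":0,"az":0}])

```text
time: 5.42
tool_pos: [0.4782, 0.1404, -0.0038]
orientation: [0.146, 0.989, -0.0, -0.0]
contact_force: [-0.2, -0.2, -0.1]
grip_width: 0.903
grip_force: 0.0
```

Call:
play_rows(deltas=[{"dx":0,"dy":0,"dz":0,"ax":0,"ay":0,"az":0},{"dx":0,"dy":0,"dz":0,"ax":0,"ay":0,"az":0},{"dx":0,"dy":0,"dz":0,"ax":0,"ay":0,"az":0}], claw=1, newtons=20)

```text
time: 5.8
tool_pos: [0.4784, 0.1406, -0.0032]
orientation: [0.146, 0.989, 0.0, 0.0]
contact_force: [-1.9, 0.1, 5.4]
grip_width: 0.698
grip_force: 20.3
```

Call:
play_rows(deltas=[{"dx":0,"dy":0,"dz":0,"ax":0,"ay":0,"az":0.14},{"dx":0,"dy":0,"dz":0,"ax":0,"ay":0,"az":0.28},{"dx":0,"dy":0,"dz":0,"ax":0,"ay":0,"az":0.42},{"dx":0,"dy":0,"dz":0,"ax":0,"ay":0,"az":0.56},{"dx":0,"dy":0,"dz":0,"ax":0,"ay":0,"az":0.7}])

```text
time: 6.42
tool_pos: [0.4795, 0.142, -0.003]
orientation: [0.478, 0.878, 0.001, 0.001]
contact_force: [1.5, 4.8, 0.3]
grip_width: 0.7
grip_force: 21.5
```

```bash
python3 - <<'E'
from h import *
o=manip.get_obs();print({k:o[k] for k in('time','tool_pos','grip_width','grip_force','contact_force','torque')})
E
```

```text
{'time': 6.425, 'tool_pos': array([ 0.47953981,  0.14195764, -0.00300494]), 'grip_width': 0.7000427874700382, 'grip_force': 21.54317881911993, 'contact_force': array([1.48573386, 4.83509149, 0.28773256]), 'torque': array([ 0.94676762, -0.34781193,  0.09493349])}
```

Call:
play_rows(deltas=[{"dx":0,"dy":0,"dz":0,"ax":0,"ay":0,"az":0.14},{"dx":0,"dy":0,"dz":0,"ax":0,"ay":0,"az":0.28},{"dx":0,"dy":0,"dz":0,"ax":0,"ay":0,"az":0.42},{"dx":0,"dy":0,"dz":0,"ax":0,"ay":0,"az":0.56},{"dx":0,"dy":0,"dz":0,"ax":0,"ay":0,"az":0.7},{"dx":0,"dy":0,"dz":0,"ax":0,"ay":0,"az":0.8},{"dx":0,"dy":0,"dz":0,"ax":0,"ay":0,"az":0.8}])

```text
time: 7.3
tool_pos: [0.4812, 0.141, -0.0027]
orientation: [0.781, 0.624, 0.002, 0.001]
contact_force: [3.9, 1.4, 2.6]
grip_width: 0.688
grip_force: 23.9
```

```bash
python3 - <<'E'
from h import *
from scipy.spatial.transform import Rotation as R
o=manip.get_obs();print({k:o[k] for k in('time','tool_pos','grip_width','grip_force','contact_force','torque','joint_pos')},R.from_quat(o['orientation']).as_matrix().round(3).tolist())
E
```

```text
{'time': 7.3, 'tool_pos': array([ 0.48120097,  0.14099023, -0.00271318]), 'grip_width': 0.6875726131950874, 'grip_force': 23.93276079936186, 'contact_force': array([3.89154265, 1.39696924, 2.56032548]), 'torque': array([ 0.09990804, -1.14790766,  0.33563461]), 'joint_pos': array([-0.81746169,  0.60305229,  0.59055303,  2.12181201, -0.60931398,
        0.58227511, -0.00922947])} [[0.221, 0.975, 0.005], [0.975, -0.221, 0.0], [0.002, 0.005, -1.0]]
```

The turn is complete: 1.5 rad, and torque about z rose to 0.34 N m, which means it reached the stop. I'll release, lift and go to the tongs.

Call:
play_rows(deltas=[{"dx":0,"dy":0,"dz":0,"ax":0,"ay":0,"az":0},{"dx":0,"dy":0,"dz":0,"ax":0,"ay":0,"az":0},{"dx":0,"dy":0,"dz":0,"ax":0,"ay":0,"az":0},{"dx":0,"dy":0,"dz":-2,"ax":0,"ay":0,"az":0},{"dx":0,"dy":0,"dz":-4,"ax":0,"ay":0,"az":0},{"dx":0,"dy":0,"dz":-4.4,"ax":0,"ay":0,"az":0},{"dx":0,"dy":0,"dz":-4.4,"ax":0,"ay":0,"az":0}], claw=0)

```text
time: 8.18
tool_pos: [0.4784, 0.1408, 0.1066]
orientation: [0.781, 0.625, 0.001, -0.0]
contact_force: [0.3, -0.0, -0.2]
grip_width: 1.001
grip_force: 0.0
```

Call:
play_rows(deltas=[{"dx":-1.5,"dy":0.2,"dz":0,"ax":0,"ay":0,"az":0.15},{"dx":-3,"dy":0.4,"dz":0,"ax":0,"ay":0,"az":0.3},{"dx":-4.5,"dy":0.6,"dz":0,"ax":0,"ay":0,"az":0.45},{"dx":-6,"dy":0.8,"dz":0,"ax":0,"ay":0,"az":0.6},{"dx":-7.5,"dy":1,"dz":0,"ax":0,"ay":0,"az":0.77},{"dx":-9,"dy":1.2,"dz":0,"ax":0,"ay":0,"az":0.93},{"dx":-10.5,"dy":1.4,"dz":0,"ax":0,"ay":0,"az":1.09},{"dx":-12,"dy":1.6,"dz":0,"ax":0,"ay":0,"az":1.25},{"dx":-13.6,"dy":1.8,"dz":0,"ax":0,"ay":0,"az":1.4},{"dx":-15.2,"dy":1.9,"dz":0,"ax":0,"ay":0,"az":1.55}])

```text
time: 9.43
tool_pos: [0.44, -0.2415, 0.1048]
orientation: [0.995, -0.103, -0.001, -0.0]
contact_force: [0.2, 0.4, 0.1]
grip_width: 0.996
grip_force: 0.0
```

Call:
play_rows(deltas=[{"dx":0,"dy":0,"dz":0,"ax":0,"ay":0,"az":0},{"dx":0,"dy":0,"dz":0,"ax":0,"ay":0,"az":0},{"dx":0,"dy":0,"dz":0,"ax":0,"ay":0,"az":0}])

```text
time: 9.8
tool_pos: [0.441, -0.2394, 0.1057]
orientation: [0.995, -0.099, -0.001, -0.0]
contact_force: [0.2, -0.1, -0.3]
grip_width: 1.002
grip_force: 0.0
```

```bash
python3 - <<'E'
from h import *
c=cam('wrist','w6.png')
from scipy.spatial.transform import Rotation as R
o=manip.get_obs();print(o['tool_pos'],R.from_quat(o['orientation']).as_matrix().round(3).tolist(),o['joint_pos'],o['time'])
E
```

```text
[ 0.44117417 -0.23949318  0.10595683] [[0.98, -0.198, -0.001], [-0.198, -0.98, 0.001], [-0.001, -0.001, -1.0]] [-0.38657946  0.59949535  1.146861    2.05349237 -0.68948345  0.94221114
 -0.63382353] 9.85
```

View pics/w6.png

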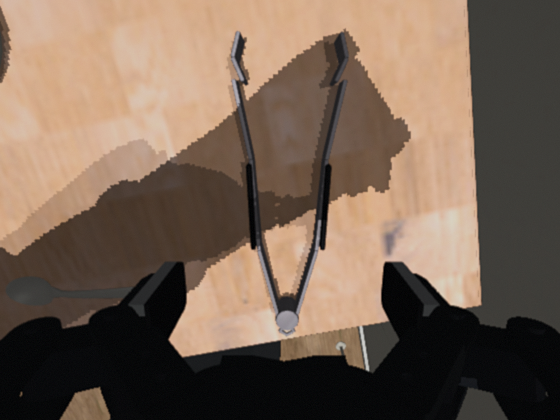

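The wrist view has the tongs upright and nearly aligned. Pads span u≈252–325 and v≈165–248, the pivot is at (287,320), and the jaws are at (238,58) and (342,58).

```bash
python3 - <<'E'
from h import *
c=cam('wrist');P=cloud(c)
h=cv2.cvtColor(c['img'],cv2.COLOR_RGB2HSV)
m=(P[...,2]>.014)&(P[...,2]<.04);m[330:]=0;m[255:,:200]=0;m[255:,380:]=0;m[:,:215]=0;m[:,365:]=0
pad=m.copy();pad[:165]=0;pad[250:]=0
T=np.array
ux=[]
for n,s in(('L',np.s_[:,:288]),('R',np.s_[:,288:])):
    q=P[s][(pad&(h[...,2]<45))[s]];print(n,len(q),((q.min(0)+q.max(0))/2).round(4),np.ptp(q,0).round(3));ux.append((q.min(0)+q.max(0))/2)
print('mid',(ux[0]+ux[1])/2)
for n,u,v,z in(('L',253.5,206,.03),('R',324.5,206,.03),('piv',287,320,.02),('jL',238,58,.028),('jR',342,58,.028)):print(n,ray(c,u,v,z).round(4))
E
```

```text
L 599 [ 0.4471 -0.2159  0.0225] [0.069 0.014 0.017]
R 586 [ 0.4368 -0.2669  0.0226] [0.067 0.023 0.017]
mid [ 0.44194778 -0.24141243  0.02256933]
L [ 0.4512 -0.2179  0.03  ]
R [ 0.4408 -0.2696  0.03  ]
piv [ 0.3452 -0.2223  0.02  ]
jL [ 0.5521 -0.2301  0.028 ]
jR [ 0.5383 -0.298   0.028 ]
```

Call:
play_rows(deltas=[{"dx":0.1,"dy":0.06,"dz":2,"ax":0,"ay":0,"az":0},{"dx":0.1,"dy":0.06,"dz":3.6,"ax":0,"ay":0,"az":0},{"dx":0.1,"dy":0.06,"dz":4.4,"ax":0,"ay":0,"az":0},{"dx":0.1,"dy":0.06,"dz":4.8,"ax":0,"ay":0,"az":0},{"dx":0.1,"dy":0.06,"dz":4.8,"ax":0,"ay":0,"az":0}], newtons=50)

```text
time: 10.52
tool_pos: [0.4433, -0.2424, -0.0136]
orientation: [0.995, -0.1, -0.0, -0.0]
contact_force: [0.8, -0.2, 0.4]
grip_width: 0.998
grip_force: 0.0
```

Call:
play_rows(deltas=[{"dx":0,"dy":0,"dz":0,"ax":0,"ay":0,"az":0},{"dx":0,"dy":0,"dz":0,"ax":0,"ay":0,"az":0},{"dx":0,"dy":0,"dz":0,"ax":0,"ay":0,"az":0},{"dx":0,"dy":0,"dz":0,"ax":0,"ay":0,"az":0}], claw=0.37)

```text
time: 11.02
tool_pos: [0.4443, -0.2435, -0.0122]
orientation: [0.995, -0.101, 0.001, 0.0]
contact_force: [-0.2, 0.4, 9.4]
grip_width: 0.633
grip_force: 12.4
```

```bash
python3 - <<'E'
from h import *
o=manip.get_obs();print({k:o[k] for k in('time','tool_pos','grip_width','grip_force','contact_force','torque','joint_pos')})
E
```

```text
{'time': 11.025, 'tool_pos': array([ 0.44433707, -0.24348654, -0.01222612]), 'grip_width': 0.6332268142217446, 'grip_force': 12.365451604127884, 'contact_force': array([-0.21998832,  0.36237178,  9.39786772]), 'torque': array([ 0.05653904,  0.12279   , -0.17350754]), 'joint_pos': array([-0.21595665,  0.74991224,  0.90462902,  2.12587679, -0.93342007,
        0.73066327, -0.4524612 ])}
```

Call:
play_rows(deltas=[{"dx":0,"dy":0,"dz":-0.5,"ax":0,"ay":0,"az":0},{"dx":0,"dy":0,"dz":-1.5,"ax":0,"ay":0,"az":0},{"dx":0,"dy":0,"dz":-3,"ax":0,"ay":0,"az":0},{"dx":0,"dy":0,"dz":-4.2,"ax":0,"ay":0,"az":0},{"dx":0,"dy":0,"dz":-5.2,"ax":0,"ay":0,"az":0},{"dx":0,"dy":0,"dz":-5.6,"ax":0,"ay":0,"az":0},{"dx":0,"dy":0,"dz":-5.6,"ax":0,"ay":0,"az":0},{"dx":0,"dy":0,"dz":-5.6,"ax":0,"ay":0,"az":0}])

```text
time: 12.02
tool_pos: [0.4428, -0.2422, 0.1257]
orientation: [0.995, -0.1, -0.001, -0.0]
contact_force: [-0.4, 0.1, -0.7]
grip_width: 0.63
grip_force: 9.5
```

```bash
python3 - <<'E'
from h import *
from scipy.spatial.transform import Rotation as R
o=manip.get_obs();print({k:o[k] for k in('time','tool_pos','grip_width','grip_force','contact_force','joint_pos')},R.from_quat(o['orientation']).as_matrix().round(3).tolist())
c=cam('wrist','w7.png');P=cloud(c);p=o['tool_pos'];X=R.from_quat(o['orientation']).as_matrix()
L=(P-p)@X   # tool frame
m=(L[...,0]>.03)&(L[...,0]<.16)&(abs(L[...,1])<.07)&(P[...,2]>.1)&(c['depth']>0);m[330:]=0
for s in(-1,1):
    for a,b in((.04,.06),(.06,.085),(.085,.105),(.105,.125)):
        k=m&(L[...,1]*s>0)&(L[...,0]>a)&(L[...,0]<b);q=L[k]
        if len(q):print(s,a,len(q),q.mean(0).round(4),'z top',P[k][:,2].max().round(4),'y',q[:,1].min().round(4),q[:,1].max().round(4))
q=L[m];print('max x',np.percentile(q[:,0],99.5))
E
```

```text
{'time': 12.025, 'tool_pos': array([ 0.44276868, -0.24222115,  0.12567702]), 'grip_width': 0.6304637754213858, 'grip_force': 9.50308844447136, 'contact_force': array([-0.38055305,  0.11188262, -0.67239652]), 'joint_pos': array([-0.40372377,  0.57766076,  1.17526294,  2.02723062, -0.65192708,
        0.97976105, -0.66441113])} [[0.98, -0.2, -0.001], [-0.2, -0.98, 0.001], [-0.001, -0.0, -1.0]]
-1 0.04 862 [ 0.0502 -0.0263 -0.0294] z top 0.1616 y -0.0301 -0.0238
-1 0.06 1244 [ 0.0728 -0.03   -0.0294] z top 0.1616 y -0.0342 -0.0271
-1 0.085 1294 [ 0.094  -0.0298 -0.0319] z top 0.1664 y -0.0353 -0.0254
-1 0.105 214 [ 0.1073 -0.0305 -0.0209] z top 0.1603 y -0.0319 -0.029
1 0.04 870 [ 0.0502  0.0251 -0.0294] z top 0.1618 y 0.0224 0.0288
1 0.06 1253 [ 0.0728  0.029  -0.0294] z top 0.1616 y 0.026 0.0332
1 0.085 1315 [ 0.094   0.029  -0.0318] z top 0.1666 y 0.0246 0.0344
1 0.105 216 [ 0.1073  0.0298 -0.0206] z top 0.1598 y 0.0282 0.0311
max x 0.10986924234700048
```

Call:
play_rows(deltas=[{"dx":0.1,"dy":-0.6,"dz":0,"ax":0,"ay":0,"az":0},{"dx":0.2,"dy":-1.7,"dz":0,"ax":0,"ay":0,"az":0},{"dx":0.3,"dy":-3,"dz":0,"ax":0,"ay":0,"az":0},{"dx":0.4,"dy":-4.3,"dz":0,"ax":0,"ay":0,"az":0},{"dx":0.5,"dy":-5.6,"dz":0,"ax":0,"ay":0,"az":0},{"dx":0.6,"dy":-6.9,"dz":0,"ax":0,"ay":0,"az":0},{"dx":0.7,"dy":-8.2,"dz":0,"ax":0,"ay":0,"az":0},{"dx":0.7,"dy":-9.4,"dz":0,"ax":0,"ay":0,"az":0},{"dx":0.7,"dy":-10.2,"dz":0,"ax":0,"ay":0,"az":0},{"dx":0.7,"dy":-10.4,"dz":0,"ax":0,"ay":0,"az":0}])

```text
time: 13.32
tool_pos: [0.5123, 0.01, 0.126]
orientation: [0.995, -0.099, -0.0, 0.0]
contact_force: [-0.2, -0.5, -1.4]
grip_width: 0.631
grip_force: 9.5
```

Call:
play_rows(deltas=[{"dx":0,"dy":0,"dz":0,"ax":0,"ay":0,"az":0},{"dx":0,"dy":0,"dz":0,"ax":0,"ay":0,"az":0},{"dx":0,"dy":0,"dz":0,"ax":0,"ay":0,"az":0}])

```text
time: 13.7
tool_pos: [0.5122, 0.0076, 0.1265]
orientation: [0.995, -0.101, 0.0, -0.0]
contact_force: [0.4, 0.7, -1.3]
grip_width: 0.632
grip_force: 9.5
```

```bash
python3 - <<'E'
from h import *
from scipy.spatial.transform import Rotation as R
o=manip.get_obs();print({k:o[k] for k in('time','tool_pos','grip_width','grip_force','contact_force','joint_pos')},R.from_quat(o['orientation']).as_matrix().round(3).tolist())
c=cam('wrist','w8.png');t=cam('top','t8.png');s=cam('side','s8.png');p=o['tool_pos'];X=R.from_quat(o['orientation']).as_matrix()
P=cloud(c);L=(P-p)@X
m=(P[...,2]>.06)&(P[...,2]<.105)&(L[...,0]>.05)&(abs(L[...,1])<.03);q=L[m];print('egg wrist',m.sum(),((q.min(0)+q.max(0))/2).round(4) if len(q) else 0,q.min(0) if len(q) else 0,q.max(0) if len(q) else 0)
for n,k in(('top',t),('side',s)):
    P=cloud(k);L=(P-p)@X
    m=(P[...,2]>.064)&(P[...,2]<.1)&(L[...,0]>.05)&(L[...,0]<.16)&(abs(L[...,1])<.04);q=L[m]
    print('egg',n,m.sum(),q.min(0).round(4),q.max(0).round(4))
    m=(P[...,2]>.135)&(P[...,2]<.18)&(L[...,0]>.08)&(L[...,0]<.16)&(abs(L[...,1])<.06);q=L[m]
    print('jaws',n,m.sum(),q.min(0).round(4),q.max(0).round(4))
E=lambda c,a,b,d,e:cv2.resize(c['img'][b:e,a:d],(400,400),interpolation=2)
cv2.imwrite('pics/m8.png',np.hstack([E(c,180,0,400,220),E(t,210,150,330,270)])[:,:,::-1])
E
```

```text
{'time': 13.7, 'tool_pos': array([0.51218153, 0.00760815, 0.12654271]), 'grip_width': 0.6316238030438018, 'grip_force': 9.511393904685974, 'contact_force': array([ 0.43628128,  0.7371484 , -1.32221737]), 'joint_pos': array([-0.93316057,  0.62789334,  1.23359008,  2.01135605, -0.70704691,
        1.02271887, -1.12622939])} [[0.979, -0.202, 0.0], [-0.202, -0.979, 0.0], [0.0, -0.0, -1.0]]
egg wrist 4239 [0.1049 0.0004 0.0455] [ 0.08465651 -0.02053413  0.03198805] [0.12522779 0.0212365  0.05895768]
egg top 158 [ 0.0877 -0.0209  0.0286] [0.1249 0.0196 0.0569]
jaws top 48 [ 0.0801 -0.0339 -0.0431] [ 0.1199  0.0325 -0.0158]
egg side 266 [ 0.0847 -0.0227  0.0312] [0.1252 0.0185 0.0625]
jaws side 358 [ 0.0801 -0.0363 -0.0418] [ 0.1227  0.035  -0.012 ]
```

View pics/m8.png

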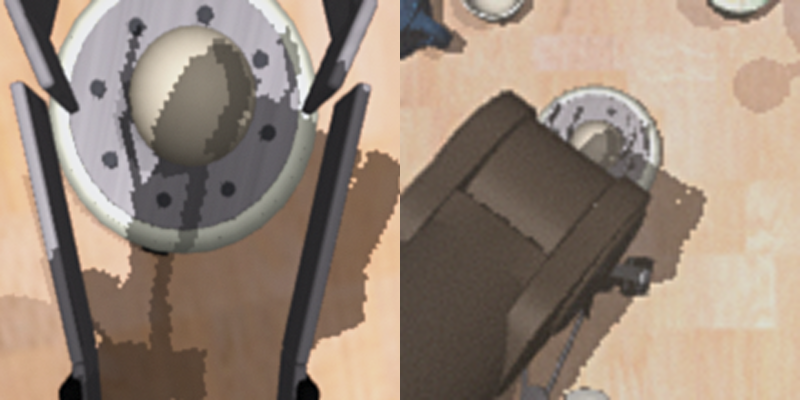

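The picture shows the egg centred between the open jaws. In the tool frame the egg is at (0.105, 0.000) and the jaws' middle is at (0.105, -0.0005). Lowering slowly.

Call:
play_rows(deltas=[{"dx":0,"dy":0.04,"dz":0.3,"ax":0,"ay":0,"az":0},{"dx":0,"dy":0.04,"dz":0.8,"ax":0,"ay":0,"az":0},{"dx":0,"dy":0.04,"dz":1.3,"ax":0,"ay":0,"az":0},{"dx":0,"dy":0.04,"dz":1.8,"ax":0,"ay":0,"az":0},{"dx":0,"dy":0.04,"dz":2.3,"ax":0,"ay":0,"az":0},{"dx":0,"dy":0.04,"dz":2.8,"ax":0,"ay":0,"az":0},{"dx":0,"dy":0.04,"dz":3.2,"ax":0,"ay":0,"az":0},{"dx":0,"dy":0.04,"dz":3.35,"ax":0,"ay":0,"az":0},{"dx":0,"dy":0.04,"dz":3.35,"ax":0,"ay":0,"az":0},{"dx":0,"dy":0.04,"dz":3.35,"ax":0,"ay":0,"az":0}])

```text
time: 15.1
tool_pos: [0.5124, 0.0075, 0.043]
orientation: [0.995, -0.1, 0.0, -0.0]
contact_force: [-1.1, -0.7, -1.6]
grip_width: 0.633
grip_force: 9.5
```

```bash
python3 - <<'E'
from h import *
from scipy.spatial.transform import Rotation as R
o=manip.get_obs();print({k:o[k] for k in('time','tool_pos','grip_width','grip_force','contact_force','joint_pos')})
c=cam('wrist');p=o['tool_pos'];X=R.from_quat(o['orientation']).as_matrix()
P=cloud(c);L=(P-p)@X;h=cv2.cvtColor(c['img'],cv2.COLOR_RGB2HSV)
m=(P[...,2]>.056)&(L[...,0]>.075)&(L[...,0]<.13)
m[330:]=0
e=m&(abs(L[...,1])<.0235);q=L[e];print('egg',q.min(0),q.max(0),((q.min(0)+q.max(0))/2).round(4),P[e][:,2].max())
for s in(1,-1):
    q=L[m&(L[...,1]*s>.024)];print(s,len(q),q.min(0).round(4),q.max(0).round(4),P[m&(L[...,1]*s>.024)][:,2].max())
E
```

```text
{'time': 15.1, 'tool_pos': array([0.51238218, 0.00750188, 0.04299   ]), 'grip_width': 0.632634057893635, 'grip_force': 9.5173841714859, 'contact_force': array([-1.05514496, -0.67336236, -1.63198754]), 'joint_pos': array([-0.82968497,  0.72277338,  1.07803074,  2.08250295, -0.86165498,
        0.87583028, -1.01164206])}
egg [ 0.08417373 -0.02056139 -0.05085472] [ 0.10637892  0.02119646 -0.02199793] [ 0.0953  0.0003 -0.0364] 0.09390128523212571
1 2032 [ 0.075   0.0245 -0.041 ] [ 0.1115  0.0342 -0.013 ] 0.08405843804707491
-1 2005 [ 0.075  -0.0349 -0.0413] [ 0.1119 -0.0255 -0.0129] 0.08440305324131685
```

Aligned, with jaw mid-height ≈0.070. Squeezing.

Call:
play_rows(deltas=[{"dx":0,"dy":0,"dz":0,"ax":0,"ay":0,"az":0},{"dx":0,"dy":0,"dz":0,"ax":0,"ay":0,"az":0},{"dx":0,"dy":0,"dz":0,"ax":0,"ay":0,"az":0},{"dx":0,"dy":0,"dz":0,"ax":0,"ay":0,"az":0},{"dx":0,"dy":0,"dz":0,"ax":0,"ay":0,"az":0},{"dx":0,"dy":0,"dz":0,"ax":0,"ay":0,"az":0}], claw=1, newtons=55)

```text
time: 15.9
tool_pos: [0.5122, 0.0075, 0.0427]
orientation: [0.995, -0.1, 0.0, -0.0]
contact_force: [1.4, 0.5, -0.1]
grip_width: 0.517
grip_force: 55.9
```

Call:
play_rows(deltas=[{"dx":0,"dy":0,"dz":-0.2,"ax":0,"ay":0,"az":0},{"dx":0,"dy":0,"dz":-0.5,"ax":0,"ay":0,"az":0},{"dx":0,"dy":0,"dz":-0.9,"ax":0,"ay":0,"az":0},{"dx":0,"dy":0,"dz":-1.4,"ax":0,"ay":0,"az":0},{"dx":0,"dy":0,"dz":-1.9,"ax":0,"ay":0,"az":0},{"dx":0,"dy":0,"dz":-2.4,"ax":0,"ay":0,"az":0},{"dx":0,"dy":0,"dz":-2.9,"ax":0,"ay":0,"az":0},{"dx":0,"dy":0,"dz":-3.4,"ax":0,"ay":0,"az":0},{"dx":0,"dy":0,"dz":-3.8,"ax":0,"ay":0,"az":0},{"dx":0,"dy":0,"dz":-4,"ax":0,"ay":0,"az":0}])

```text
time: 17.15
tool_pos: [0.5123, 0.0076, 0.1433]
orientation: [0.995, -0.1, 0.0, -0.0]
contact_force: [0.1, 0.2, -1.5]
grip_width: 0.517
grip_force: 56.1
```

Call:
play_rows(deltas=[{"dx":0,"dy":0,"dz":0,"ax":0,"ay":0,"az":0},{"dx":0,"dy":0,"dz":0,"ax":0,"ay":0,"az":0},{"dx":0,"dy":0,"dz":0,"ax":0,"ay":0,"az":0},{"dx":0,"dy":0,"dz":0,"ax":0,"ay":0,"az":0},{"dx":0,"dy":0,"dz":0,"ax":0,"ay":0,"az":0},{"dx":0,"dy":0,"dz":0,"ax":0,"ay":0,"az":0}])

```text
time: 17.9
tool_pos: [0.5121, 0.0075, 0.1426]
orientation: [0.995, -0.1, -0.0, 0.0]
contact_force: [-0.6, -0.8, -2.5]
grip_width: 0.518
grip_force: 56.1
```

```bash
python3 - <<'E'
from h import *
from scipy.spatial.transform import Rotation as R
o=manip.get_obs();print({k:o[k] for k in('time','tool_pos','grip_width','grip_force','contact_force','joint_pos','qvel')})
p=o['tool_pos'];X=R.from_quat(o['orientation']).as_matrix()
for n in('wrist','side'):
    c=cam(n);P=cloud(c);L=(P-p)@X
    m=(P[...,2]>.13)&(L[...,0]>.08)&(L[...,0]<.135)
    if n=='wrist':m[330:]=0
    e=m&(abs(L[...,1])<.03);q=P[e];print(n,e.sum(),q.min(0).round(4),q.max(0).round(4),L[e].min(0).round(4),L[e].max(0).round(4))
    b=e&(c['img'].min(-1)>90);q=P[b];print(' light',b.sum(),q.min(0).round(4),q.max(0).round(4))
E
```

```text
{'time': 17.9, 'tool_pos': array([0.51205574, 0.00752114, 0.14260731]), 'grip_width': 0.5183290245057706, 'grip_force': 56.091288328170776, 'contact_force': array([-0.58028422, -0.78939614, -2.48151719]), 'joint_pos': array([-0.94604536,  0.59838623,  1.24282406,  1.99383572, -0.66573202,
        1.04183878, -1.1606476 ]), 'qvel': array([ 0.0009693 ,  0.00055305,  0.00050329,  0.0009879 ,  0.000641  ,
       -0.00018126, -0.00049942])}
wrist 9231 [ 0.5856 -0.0371  0.1516] [0.6225 0.0168 0.1922] [ 0.08   -0.0272 -0.0496] [ 0.1083  0.0261 -0.009 ]
 light 4805 [ 0.5861 -0.0371  0.1516] [0.6198 0.0168 0.1922]
side 448 [ 0.586  -0.0389  0.1399] [0.6358 0.0179 0.1926] [ 0.08   -0.0282 -0.05  ] [0.1233 0.0299 0.0027]
 light 204 [ 0.5906 -0.0387  0.1416] [0.6348 0.0175 0.1926]
```

The egg is held with its top at 0.1925, so its centre is at about 0.165, and it is steady.

```bash
python3 -c "
from rig import manip
print(manip.finish_job())"
```

```text
the job is handed in; nothing more can be done
None
```

I turned the timer's top clockwise until it resisted at its stop, lifted the egg in the squeezed tongs to about 10 cm above its seat, and handed the job in. It was holding steady then, but no verdict came back.

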